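Stack the porcelain paint dishes under their lid

TASK

Put the washed paint dishes away as one covered stack in the middle of the cork coaster: the deep blue dish at the bottom, the green one on it, the shallow ochre one on that, and the white lid on top, knob up, each sitting level and fully home with its foot inside the rim below. They are porcelain, so set each one down gently and do not drop it. Leave the ink jar, the eraser, the roll of tape and the mug standing where they are.

Things in the scene. Friction and masses are not known exactly. Their poses are not given: they have to be found in the camera images.
- blue_dish_center (a point): deep round porcelain dish, glazed dark blue: 38 mm high in all, 60 mm outer diameter, upright wall 3.5 mm thick, mouth 53 mm, about 95 g. Foot 42 mm across, 5 mm high; underside flat from there out to 60 mm. Stacked, the foot drops into the mouth below and the flat underside rests on that rim (5.5 mm play all round). Starts upright on the table. Point: on its axis, 19 mm above the underside of the foot; z up, yaw meaningless
- green_dish_center (a point): medium-deep round porcelain dish, glazed green: 31 mm high in all, 60 mm outer diameter, upright wall 3.5 mm thick, mouth 53 mm, about 80 g. Foot 42 mm across, 5 mm high; underside flat from there out to 60 mm. Stacked, the foot drops into the mouth below and the flat underside rests on that rim (5.5 mm play all round). Starts upright on the table. Point: on its axis, 15.5 mm above the underside of the foot; z up, yaw meaningless
- ochre_dish_center (a point): shallow round porcelain dish, glazed ochre yellow: 24 mm high in all, 60 mm outer diameter, upright wall 3.5 mm thick, mouth 53 mm, about 65 g. Foot 42 mm across, 5 mm high; underside flat from there out to 60 mm. Stacked, the foot drops into the mouth below and the flat underside rests on that rim (5.5 mm play all round). Starts upright on the table. Point: on its axis, 12 mm above the underside of the foot; z up, yaw meaningless
- lid_center (a point): white porcelain lid, 30 mm high, about 60 g: a spigot 42 mm across and 5 mm high, on it a flat disc 60 mm across (5 to 11 mm above the underside), then a neck 12 mm thick and a round knob 18 mm in diameter (13 to 30 mm). Lies knob up on the table. The spigot drops into a mouth and the disc rests on the rim. Point: on its axis, 15 mm above the underside; z up, yaw meaningless
- coaster: a round cork coaster, 100 mm in diameter and 8 mm thick, fixed to the table, empty at the start. Origin at the centre of its underside, on the table; z is up
- ink_jar: bystander: a closed ink jar, amber glass with a paper label and black cap, 46 mm in diameter, 56 mm high, loose. Origin at the centre of its underside; z is up
- eraser: bystander: a white block eraser in a blue paper sleeve, 45 mm long (x), 22 mm wide (y), 13 mm high, loose. Origin at the centre of its underside; z is up
- tape_roll: bystander: a roll of cream masking tape lying flat, 72 mm outer diameter, 52 mm hole, 24 mm high, loose. Origin at the centre of its underside; z is up
- mug: bystander: a teal tea mug, 82 mm in diameter, 88 mm high, its handle at its own +y, loose, towards the far side of the table. Origin at the centre of its underside; z is up
Mind the look-alikes: they are no part of the job. Leave any pink or red look-alike of the part that bears green_dish_center alone.

How it is judged:
By the outcome, as a careful person would: the job done as asked, in the order asked, and still so for the second after the job is handed in, with the robot touching nothing.
It also fails if it takes over 106 s, if anything falls off the work surface, if the arm or the gripper's body presses on something with over 40 N, if the wrist force passes 120 N, or if a joint passes its speed limit or range.

ROBOT

A 6-joint arm with a two-finger parallel gripper is mounted at the origin on the work surface. World frame = base frame: x ahead of the robot, y to its left, z up, the work surface at z = 0. Lengths are in m, angles in rad, forces in N, time in s.
With the tool pointing down it reaches from about 0.4 to 0.825 m from the base axis. Payload 7 kg.
Tool frame: the origin (TCP) lies midway between the tips of the shut fingers; the grasp point (between the pads) lies 19 mm behind it; z points along the fingers, y is the line along which they close (so a half turn about z gives the same grasp; the last joint's range is limited). The gripper opens to 88 mm and grips with 3 to 60 N. Pads are 19 mm wide; open, the fingers measure 130 mm over their backs; the gripper's body (78 mm by 193 mm) begins 47 mm behind the grasp point.
Start: joints at [1.585, 0.359, 0.012, 0, -1.224, -0.288], TCP at [0.183, 0.65, 0.227] pointing down, gripper open.
Joint ranges: [-3.07, 3.07], [-1.43, 2.12], [-1.02, 1.25], [-3.03, 1.67], [-3.05, -0], [-3.03, 3.03]. Speed limits (rad/s): [2.39, 2.39, 3.01, 3.14, 3.14, 3.14].

INTERFACE

Orientations are given as [roll, pitch, yaw] about the fixed x, y, z axes, in that order (R = Rz(yaw) Ry(pitch) Rx(roll)).
In Python, from station import monitor, viewer, arm gives the robot as it stands.
- The arm moves only by the tool move_arm, never from a script. Its argument "deltas" is a list that holds one entry, the list of rows, each a list of 7 numbers: the turn, a rotation vector about the tool's x, y, z in degrees, then the shift along the tool's x, y, z in m, then the finger opening in m, from 0 to 0.0876. A call has 1 to 12 rows; each row is the pose to reach, as a shift and turn from the pose commanded when the call began, along the tool's axes at that moment; what a row does not reach only later rows make up. A row lasts 1/12 s, in which the tool goes at most 41.7 mm and 7.16 degrees, less where a joint would pass 70% of its speed; a pose out of reach is approached as far as the arm can. A call with a gripper value outside its range is refused whole. The fingers move at their own pace and stop on an object; "force" is the grip in N (left out, the last holds). Time passes only in rows, so rows that repeat a pose let the fingers close. It gives the time, the measured TCP pose, the force and the opening at its end, in the units of the state.
- monitor.get_state(): the state, without advancing time (a new reading comes with each control period).
- viewer.grab_frame(name): name is "scene" or "top" or "wrist"; returns a dict with "frame" (384x512x3 uint8, blue, green, red), "vfov" (degrees; the focal length in pixels is half the picture's height over the tangent of half this angle, whatever the lens; pixels are square), "cx", "cy" (the principal point, pixels), "xyz" and "orientation" of the camera in the world; the wrist camera has in their place "hand_eye" (4x4, takes a point from camera to tool coordinates, whose origin is the TCP and whose axes are the flange's). Camera axes: x right, y down, z forward; pixel columns grow to the right and rows downward; lengths in m; the calibration is good to about 2 mm. The wrist camera is an equidistant fisheye: a pixel r from the principal point sees the ray r / f radians off the axis. A picture is of the moment at which its call begins: read the wrist's pose just before it. There is no depth.
- arm.job_done(): hands the job in, once; it reports no verdict.
The state is a dict: "t": time; "q": joint angles; "qd": joint speeds; "joint_efforts": joint torques, N m; "eef_pos": TCP position; "ee_rot": TCP orientation; "force": force on the tool from outside, world axes, zero at the start; "moment": the same for the moment, N m; "width": finger opening in m.
Only numpy, scipy, OpenCV 4.12 (cv2) and the standard library are available. Lean on these libraries where they do the work, as an engineer would, in place of code of your own. Each camera call takes 0.05 s, during which the arm holds its last target. There are 200 camera calls.

## Working session

There is one attempt and no reset: what is moved stays moved. The work goes in short steps, Python scripts to look and compute and a tool call to move; the robot and the scene stay as the last step left them, time stands still between calls to the robot, and variables do not carry over. Pictures are saved under pics/ and viewed, on a budget of 14 in all, crops included, one or two more only if the job needs it, and the job is handed in when it is done.

Besides the shell and the picture viewer there is one more tool, called after "Call:" as name(argument=value, ...), one argument or row to a line, values as JSON. move_arm: Moves the arm, as the interface text tells. Its arguments: {"type":"object","properties":{"deltas":{"type":"array","items":{"type":"array","items":{"type":"array","items":{"type":"number"}}}},"force":{"type":"number"}},"required":["deltas"]}

```bash
ls; mkdir -p pics
python3 - <<'E'
from station import monitor, viewer, arm
import cv2
s=monitor.get_state(); print(s)
for n in ("scene","top"):
    f=viewer.grab_frame(n); cv2.imwrite(f"pics/{n}0.png",f["frame"]); print(n,{k:v for k,v in f.items() if k!="frame"})
f=viewer.grab_frame("wrist"); print({k:v for k,v in f.items() if k!="frame"})
E
```

```text
pics
{'t': 0.0, 'q': array([ 1.58511401e+00,  3.59383869e-01,  1.10349334e-02, -3.40281973e-04,
       -1.22412706e+00, -2.88114838e-01]), 'qd': array([ 6.98252234e-04, -8.61642498e-05,  1.04024202e-04, -7.56345781e-04,
        3.45218947e-04,  5.21946995e-04]), 'joint_efforts': array([-6.90718957e-05, -5.82713342e+01,  2.93061268e+01,  6.99731871e+00,
        6.87642954e-03, -1.63073105e-04]), 'eef_pos': array([0.18240073, 0.64935706, 0.22561602]), 'ee_rot': array([ 3.13989132e+00, -1.70615600e-04, -2.73912896e-01]), 'force': array([-0.85195208,  0.41950142,  0.51015981]), 'moment': array([-0.06171923,  0.04970578,  0.02390584]), 'width': 0.08766526834100728}
scene {'vfov': 45.39428788980283, 'cx': 256.7206569463005, 'cy': 193.56387005902675, 'xyz': array([0.99961393, 0.7020854 , 0.85235905]), 'orientation': array([-2.29010847,  0.00749304,  2.60161648])}
top {'vfov': 54.495300965954826, 'cx': 251.99423562040528, 'cy': 194.3390760996471, 'xyz': array([ 0.48248807, -0.0484684 ,  0.98643528]), 'orientation': array([-3.07765666, -0.00330488, -1.56540688])}
{'vfov': 65.70646984690485, 'cx': 255.59105905663785, 'cy': 196.57624322245255, 'hand_eye': array([[ 1.68794274e-03, -9.68127759e-01, -2.50451178e-01,
         6.82537352e-02],
       [ 9.99997364e-01,  1.24426593e-03,  1.92983680e-03,
         6.10138243e-04],
       [-1.55670071e-03, -2.50453775e-01,  9.68127307e-01,
        -1.58454057e-01],
       [ 0.00000000e+00,  0.00000000e+00,  0.00000000e+00,
         1.00000000e+00]])}
```

View pics/top0.png

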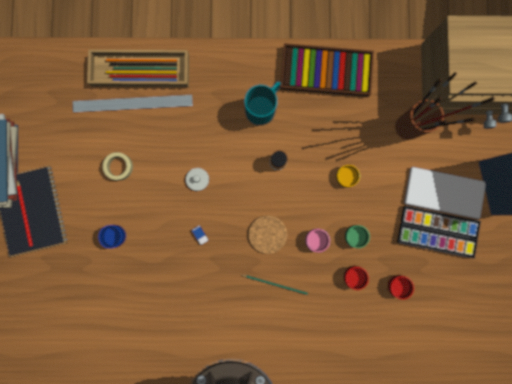

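View pics/scene0.png

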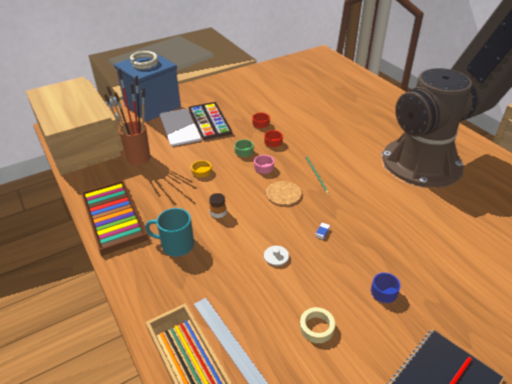

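The top view (up = +x, left = +y) shows:
- **Parts:** blue dish (111,237), green dish (357,237), ochre dish (347,176), lid (197,179), coaster (268,235).
- **Look-alikes:** pink (317,240), red (355,278) and (401,287).
- **Bystanders:** tape (116,166), eraser (200,235), jar (279,159), mug (261,105).

The scene view agrees.

```bash
cat > h.py <<'E'
from station import monitor, viewer, arm
import numpy as np, cv2
from scipy.spatial.transform import Rotation as R
def cam(name):
    s=monitor.get_state(); f=viewer.grab_frame(name)
    T=np.eye(4)
    if name=="wrist":
        T[:3,:3]=R.from_euler('xyz',s["ee_rot"]).as_matrix(); T[:3,3]=s["eef_pos"]; T=T@f["hand_eye"]
    else:
        T[:3,:3]=R.from_euler('xyz',f["orientation"]).as_matrix(); T[:3,3]=f["xyz"]
    F=192/np.tan(np.radians(f["vfov"]/2)); img=f["frame"]
    def cast(uv,z):
        d=np.atleast_2d(uv).astype(float)-[f["cx"],f["cy"]]
        if name=="wrist":
            r=np.linalg.norm(d,axis=1)+1e-9; th=r/F
            v=np.c_[d/r[:,None]*np.sin(th)[:,None],np.cos(th)]
        else: v=np.c_[d/F,np.ones(len(d))]
        v=v@T[:3,:3].T; c=T[:3,3]
        return (c+v*((z-c[2])/v[:,2])[:,None])[:,:2]
    return img,cast,s
HSV={"blue":((108,120,50),(128,255,255)),"green":((60,80,40),(85,255,255)),"ochre":((20,160,120),(29,255,255)),
 "pink":((150,40,80),(172,255,255)),"white":((0,0,135),(180,45,255)),"cork":((8,60,100),(20,150,255))}
def mask(img,col):
    m=cv2.inRange(cv2.cvtColor(img,cv2.COLOR_BGR2HSV),*map(np.array,HSV[col]))
    return cv2.morphologyEx(m,cv2.MORPH_CLOSE,np.ones((5,5)))
def blob(m,near,rad):
    """largest contour with centroid within rad px of near"""
    best=None
    for c in cv2.findContours(m,cv2.RETR_EXTERNAL,cv2.CHAIN_APPROX_NONE)[0]:
        (x,y),_=cv2.minEnclosingCircle(c)
        if np.hypot(x-near[0],y-near[1])<rad and (best is None or cv2.contourArea(c)>cv2.contourArea(best)): best=c
    return best
def circ(p):
    A=np.c_[2*p,np.ones(len(p))]; x=np.linalg.lstsq(A,(p**2).sum(1),rcond=None)[0]
    return x[:2],np.sqrt(x[2]+x[:2]@x[:2])
E
python3 - <<'E'
from h import *
img,cast,s=cam("top")
for n,uv,z in (("blue",(111,237),.038),("green",(357,237),.031),("ochre",(347,176),.024),("pink",(317,240),.031),("white",(197,179),.011),("cork",(268,235),.008)):
    c=blob(mask(img,n),uv,15)
    if c is None: print(n,"none",cast(uv,z)); continue
    h=cv2.convexHull(c)[:,0]; p=cast(h,z); (a,b),r=cv2.minEnclosingCircle(p.astype(np.float32))
    print(n,cv2.contourArea(c),"mec",round(a,4),round(b,4),round(r,4),"fit",circ(p))
for n,uv in dict(red1=(355,278),red2=(401,287),tape=(116,166),eraser=(200,235),jar=(279,159),mug=(261,105)).items(): print(n,cast(uv,.02))
E
```

```text
blue 410.0 mec 0.4361 0.3037 0.0323 fit (array([0.43508706, 0.30385799]), np.float64(0.030310562972240808))
green 345.0 mec 0.4383 -0.3184 0.0286 fit (array([ 0.43828727, -0.31790896]), np.float64(0.027570771539434283))
ochre 372.0 mec 0.5949 -0.3011 0.0307 fit (array([ 0.59490064, -0.30054179]), np.float64(0.029476067391321387))
pink 346.0 mec 0.4277 -0.2166 0.0283 fit (array([ 0.42761242, -0.21656935]), np.float64(0.027735311243862047))
white 358.0 mec 0.5849 0.0934 0.0294 fit (array([0.58472584, 0.09368391]), np.float64(0.028915563833231114))
cork 1241.5 mec 0.4394 -0.0846 0.0626 fit (array([ 0.44058087, -0.08868105]), np.float64(0.05645914026367681))
red1 [[ 0.33099764 -0.3164895 ]]
red2 [[ 0.30880823 -0.4340822 ]]
tape [[0.61642425 0.30360753]]
eraser [[0.43857909 0.08216027]]
jar [[ 0.63733794 -0.12142184]]
mug [[ 0.78068352 -0.07381456]]
```

```bash
cat >> h.py <<'E'
def plan(x,y,z,yaw=-np.pi/4):
    """deltas from the current pose to tool-down at x,y,z,yaw"""
    s=monitor.get_state(); A=R.from_euler('xyz',s["ee_rot"]); B=R.from_euler('xyz',[np.pi,0,yaw])
    print("t",round(s["t"],2),"now",s["eef_pos"].round(4),s["ee_rot"].round(3),"turn",np.degrees((A.inv()*B).as_rotvec()).round(2),
          "shift",A.inv().apply(np.array([x,y,z])-s["eef_pos"]).round(4))
E
python3 -c "
from h import *
plan(.436,.304,.14)"
```

```text
t 0.2 now [0.1825 0.6496 0.226 ] [ 3.141 -0.    -0.274] turn [ 5.000e-02 -2.000e-02  2.931e+01] shift [0.3375 0.264  0.0863]
```

Call:
move_arm(
  deltas=[
    [[0,0,29.3,0.3375,0.264,0.086,0.0876],[0,0,29.3,0.3375,0.264,0.086,0.0876],[0,0,29.3,0.3375,0.264,0.086,0.0876],[0,0,29.3,0.3375,0.264,0.086,0.0876],[0,0,29.3,0.3375,0.264,0.086,0.0876],[0,0,29.3,0.3375,0.264,0.086,0.0876],[0,0,29.3,0.3375,0.264,0.086,0.0876],[0,0,29.3,0.3375,0.264,0.086,0.0876],[0,0,29.3,0.3375,0.264,0.086,0.0876],[0,0,29.3,0.3375,0.264,0.086,0.0876],[0,0,29.3,0.3375,0.264,0.086,0.0876],[0,0,29.3,0.3375,0.264,0.086,0.0876]],
  ],
)

```text
t: 1.2
eef_pos: [0.4371, 0.3006, 0.1394]
ee_rot: [3.139, -0.0, -0.789]
force: [-0.3, 0.2, 0.5]
width: 0.0873
```

Run:
```python
from h import *
plan(.436,.304,.14)
img,cast,s=cam("wrist"); cv2.imwrite("pics/w1.png",img)
c=blob(mask(img,"blue"),(256,197),200)
print(cv2.boundingRect(c)); h=cv2.convexHull(c)[:,0]
for z in (.005,.038): print(z,circ(cast(h,z)),cv2.minEnclosingCircle(cast(h,z).astype(np.float32)))
```

```text
t 1.2 now [0.4371 0.3006 0.1394] [ 3.139 -0.    -0.789] turn [ 0.15 -0.02 -0.21] shift [-0.0032 -0.0016 -0.0006]
(220, 166, 64, 66)
0.005 (array([0.43168462, 0.31041603]), np.float64(0.03355609797544874)) ((0.4321581721305847, 0.3101774752140045), 0.03502318263053894)
0.038 (array([0.43775686, 0.30387357]), np.float64(0.029774880464757465)) ((0.438177227973938, 0.303661972284317), 0.03108794055879116)
```

View pics/w1.png

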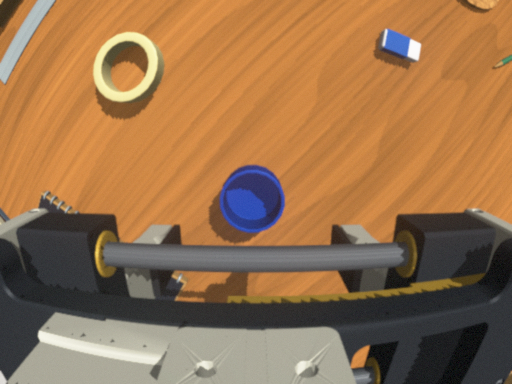

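The wrist view shows the blue dish at (252,199) between the open fingers, with clear space around it. The rim fit gives (0.438, 0.304) with r = 29.8 mm.

```bash
python3 -c "
from h import *
plan(.438,.304,.010)"
```

```text
t 1.25 now [0.4368 0.3023 0.14  ] [ 3.14  -0.    -0.789] turn [ 0.07 -0.01 -0.18] shift [-0.0004 -0.0023  0.13  ]
```

Call:
move_arm(
  deltas=[
    [[0,0,0,0.001,-0.0005,0.03,0.0876],[0,0,0,0.001,-0.0005,0.06,0.0876],[0,0,0,0.001,-0.0005,0.09,0.0876],[0,0,0,0.001,-0.0005,0.115,0.0876],[0,0,0,0.001,-0.0005,0.13,0.0876],[0,0,0,0.001,-0.0005,0.13,0.0876],[0,0,0,0.001,-0.0005,0.13,0.0876],[0,0,0,0.001,-0.0005,0.13,0.05],[0,0,0,0.001,-0.0005,0.13,0.05],[0,0,0,0.001,-0.0005,0.13,0.05],[0,0,0,0.001,-0.0005,0.13,0.05],[0,0,0,0.001,-0.0005,0.13,0.05]],
  ],
  force=15,
)

```text
t: 2.25
eef_pos: [0.4374, 0.3044, 0.0113]
ee_rot: [-3.14, 0.0, -0.785]
force: [-0.7, -0.5, 3.7]
width: 0.0603
```

```bash
python3 -c "
from h import *
s=monitor.get_state();print(s['force'],s['width'])
plan(.439,-.085,.14)"
```

```text
[-0.74912517 -0.5275153   3.66722437] 0.060305115616702896
t 2.25 now [0.4374 0.3044 0.0113] [-3.14   0.    -0.785] turn [-0.08  0.01  0.01] shift [ 0.2764  0.2741 -0.1291]
```

Call:
move_arm(
  deltas=[
    [[0,0,0,0,0,-0.02,0.05],[0,0,0,0,0,-0.06,0.05],[0,0,0,0.02,0.02,-0.09,0.05],[0,0,0,0.045,0.045,-0.1,0.05],[0,0,0,0.073,0.073,-0.1,0.05],[0,0,0,0.101,0.101,-0.1,0.05],[0,0,0,0.129,0.129,-0.1,0.05],[0,0,0,0.157,0.157,-0.1,0.05],[0,0,0,0.185,0.185,-0.1,0.05],[0,0,0,0.203,0.203,-0.1,0.05],[0,0,0,0.208,0.208,-0.1,0.05],[0,0,0,0.208,0.208,-0.1,0.05]],
  ],
)

```text
t: 3.25
eef_pos: [0.4367, 0.0081, 0.1107]
ee_rot: [-3.141, 0.0, -0.788]
force: [-0.3, 0.3, -2.0]
width: 0.0599
```

Call:
move_arm(
  deltas=[
    [[0,0,0,0,0,0,0.05],[0,0,0,0,0,0,0.05]],
  ],
)

```text
t: 3.42
eef_pos: [0.4375, 0.0105, 0.1107]
ee_rot: [-3.141, -0.0, -0.785]
force: [-0.2, 0.4, -1.5]
width: 0.0598
```

Run:
```python
from h import *
plan(.439,-.085,.11); print(monitor.get_state()["width"])
img,cast,s=cam("wrist"); cv2.imwrite("pics/w2.png",img)
m=mask(img,"cork"); m=cv2.morphologyEx(m,cv2.MORPH_OPEN,np.ones((9,9)))
cv2.imwrite("pics/w2m.png",m)
for c in sorted(cv2.findContours(m,0,1)[0],key=cv2.contourArea)[-3:]:
    h=cv2.convexHull(c)[:,0]; print(cv2.boundingRect(c),cv2.contourArea(c),circ(cast(h,.008)),cv2.minEnclosingCircle(cast(h,.008).astype(np.float32)))
```

```text
t 3.42 now [0.4375 0.0105 0.1107] [-3.141 -0.    -0.785] turn [-0.03 -0.01  0.03] shift [0.0686 0.0665 0.0007]
0.05984343482643596
(281, 59, 105, 109) 8792.5 (array([ 0.44239379, -0.09522839]), np.float64(0.04943391999631462)) ((0.44261032342910767, -0.09516774863004684), 0.050233155488967896)
```

View pics/w2.png

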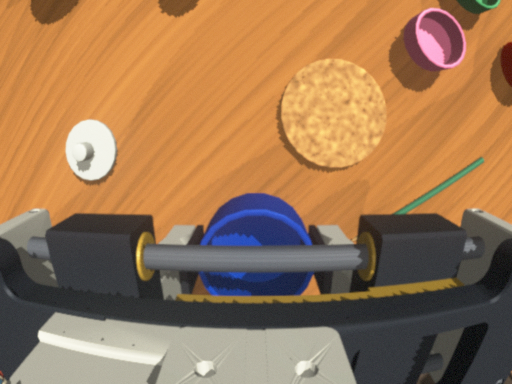

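The wrist view shows the cork coaster cleanly at (334,112) with r = 50 mm at (0.4425, −0.095). The blue dish is held level at (257,245). I'll cross-check the coaster with the top view's centre.

Run:
```python
from h import *
img,cast,s=cam("top"); print(cast((268,235),.008))
g=cv2.cvtColor(img,cv2.COLOR_BGR2LAB)[200:270,235:305].astype(float)
m=cv2.inRange(img[200:270,235:305],(60,110,150),(255,255,255)); m=cv2.morphologyEx(m,cv2.MORPH_OPEN,np.ones((9,9)))
for c in cv2.findContours(m,0,1)[0]: print(cv2.contourArea(c),circ(cast(c[:,0]+[235,200],.008)))
plan(.4425,-.095,.08)
```

```text
[[ 0.43896441 -0.09374259]]
1429.5 (array([ 0.44858659, -0.11068246]), np.float64(0.05792242092814568))
214.0 (array([ 0.48509947, -0.02681166]), np.float64(0.022077684331665473))
683.0 (array([ 0.51453792, -0.10223991]), np.float64(0.058202232874535485))
t 3.52 now [0.4374 0.0108 0.1106] [-3.141 -0.    -0.784] turn [-0.02 -0.    0.08] shift [0.0783 0.0713 0.0306]
```

Call:
move_arm(
  deltas=[
    [[0,0,0,0.025,0.0225,0,0.05],[0,0,0,0.05,0.045,0,0.05],[0,0,0,0.07,0.064,0.01,0.05],[0,0,0,0.078,0.071,0.03,0.05],[0,0,0,0.078,0.071,0.055,0.05],[0,0,0,0.078,0.071,0.073,0.05],[0,0,0,0.078,0.071,0.081,0.05],[0,0,0,0.078,0.071,0.083,0.05],[0,0,0,0.078,0.071,0.085,0.05],[0,0,0,0.078,0.071,0.087,0.05],[0,0,0,0.078,0.071,0.088,0.05],[0,0,0,0.078,0.071,0.088,0.05]],
  ],
)

```text
t: 4.52
eef_pos: [0.4427, -0.0951, 0.0232]
ee_rot: [-3.14, -0.001, -0.785]
force: [1.0, -0.6, -2.4]
width: 0.0599
```

Call:
move_arm(
  deltas=[
    [[0,0,0,0,0,0.001,0.05],[0,0,0,0,0,0.0015,0.05],[0,0,0,0,0,0.002,0.05],[0,0,0,0,0,0.0025,0.05],[0,0,0,0,0,0.003,0.05],[0,0,0,0,0,0.003,0.05],[0,0,0,0,0,0.003,0.05]],
  ],
)

```text
t: 5.1
eef_pos: [0.4421, -0.0955, 0.0195]
ee_rot: [3.142, 0.0, -0.785]
force: [0.4, 0.3, -1.8]
width: 0.0596
```

Call:
move_arm(
  deltas=[
    [[0,0,0,0,0,0.0005,0.05],[0,0,0,0,0,0.001,0.05],[0,0,0,0,0,0.001,0.05],[0,0,0,0,0,0.001,0.05]],
  ],
)

```text
t: 5.43
eef_pos: [0.4422, -0.0955, 0.0192]
ee_rot: [-3.142, -0.0, -0.785]
force: [-4.1, 1.0, 10.8]
width: 0.0602
```

Call:
move_arm(
  deltas=[
    [[0,0,0,0,0,0,0.0876],[0,0,0,0,0,0,0.0876],[0,0,0,0,0,0,0.0876],[0,0,0,0,0,-0.02,0.0876],[0,0,0,0,0,-0.05,0.0876],[0,0,0,0.01,0.01,-0.09,0.0876],[0,0,0,0.037,0.037,-0.11,0.0876],[0,0,0,0.065,0.065,-0.12,0.0876],[0,0,0,0.093,0.093,-0.131,0.0876],[0,0,0,0.121,0.121,-0.131,0.0876],[0,0,0,0.146,0.148,-0.131,0.0876],[0,0,0,0.1545,0.16,-0.131,0.0876]],
  ],
)

```text
t: 6.43
eef_pos: [0.4383, -0.3216, 0.1495]
ee_rot: [3.141, -0.001, -0.787]
force: [0.9, -0.5, 0.9]
width: 0.0872
```

Call:
move_arm(
  deltas=[
    [[0,0,0,0,0,0,0.0876],[0,0,0,0,0,0,0.0876]],
  ],
)

```text
t: 6.6
eef_pos: [0.4377, -0.3186, 0.1489]
ee_rot: [3.141, 0.001, -0.788]
force: [-0.8, 0.8, -0.9]
width: 0.0877
```

Run:
```python
from h import *
img,cast,s=cam("wrist"); cv2.imwrite("pics/w3.png",img)
c=blob(mask(img,"green"),(256,197),120)
h=cv2.convexHull(c)[:,0]; print(cv2.boundingRect(c),circ(cast(h,.031)),cv2.minEnclosingCircle(cast(h,.031).astype(np.float32)))
plan(*circ(cast(h,.031))[0],.008)
it,ct,_=cam("top"); c=blob(mask(it,"blue"),(268,235),25)
h=cv2.convexHull(c)[:,0]; print("blue",cv2.contourArea(c),circ(ct(h,.046)))
```

```text
(230, 157, 60, 61) (array([ 0.43911863, -0.32542759]), np.float64(0.02901844624827693)) ((0.4392973780632019, -0.32525166869163513), 0.029778804630041122)
t 6.65 now [ 0.4379 -0.3179  0.1491] [ 3.141e+00  1.000e-03 -7.860e-01] turn [ 0.02  0.05 -0.06] shift [0.0063 0.0044 0.1411]
blue 40.5 (array([ 0.42460206, -0.08359059]), np.float64(0.011898954383721735))
```

View pics/w3.png

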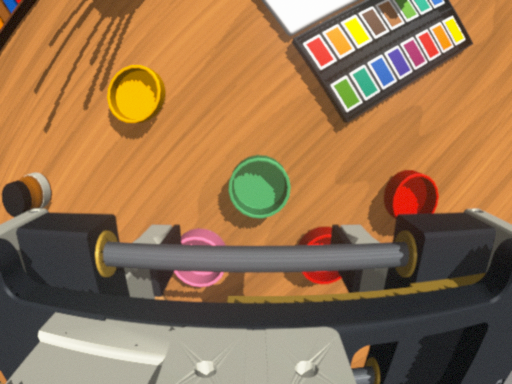

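The green dish is at (260,187), with pink and both reds clear of the finger paths. The ochre dish is at (135,95).

Call:
move_arm(
  deltas=[
    [[0,0,0,0.006,0.0045,0.03,0.0876],[0,0,0,0.006,0.0045,0.06,0.0876],[0,0,0,0.006,0.0045,0.09,0.0876],[0,0,0,0.006,0.0045,0.12,0.0876],[0,0,0,0.006,0.0045,0.135,0.0876],[0,0,0,0.006,0.0045,0.14,0.0876],[0,0,0,0.006,0.0045,0.14,0.0876],[0,0,0,0.006,0.0045,0.14,0.0876],[0,0,0,0.006,0.0045,0.14,0.05],[0,0,0,0.006,0.0045,0.14,0.05],[0,0,0,0.006,0.0045,0.14,0.05],[0,0,0,0.006,0.0045,0.14,0.05]],
  ],
  force=15,
)

```text
t: 7.7
eef_pos: [0.4399, -0.3254, 0.0104]
ee_rot: [-3.141, -0.001, -0.785]
force: [0.2, -0.4, 0.0]
width: 0.0667
```

Call:
move_arm(
  deltas=[
    [[0,0,0,0,0,0,0.05],[0,0,0,0,0,0,0.05],[0,0,0,0,0,0,0.05]],
  ],
)

```text
t: 7.95
eef_pos: [0.4396, -0.3254, 0.01]
ee_rot: [-3.141, -0.001, -0.785]
force: [-1.6, 1.7, 6.1]
width: 0.0589
```

Call:
move_arm(
  deltas=[
    [[0,0,0,0,0,-0.02,0.05],[0,0,0,0,0,-0.05,0.05],[0,0,0,0,0,-0.08,0.05],[0,0,0,0,0,-0.1,0.05],[0,0,0,0,0,-0.1,0.05]],
  ],
)

```text
t: 8.37
eef_pos: [0.4417, -0.3264, 0.114]
ee_rot: [-3.139, -0.007, -0.784]
force: [0.9, 0.5, -0.7]
width: 0.0587
```

Run:
```python
from h import *
img,cast,s=cam("top")
m=mask(img,"blue"); c=blob(m,(268,230),30)
if c is not None:
    h=cv2.convexHull(c)[:,0]; print(cv2.boundingRect(c),cv2.contourArea(c),circ(cast(h,.046)))
cv2.imwrite("pics/t3.png",cv2.resize(img[170:300,200:420],None,fx=3,fy=3))
plan(.442,-.0955,.11)
```

```text
(257, 227, 19, 19) 180.0 (array([ 0.43938896, -0.08799436]), np.float64(0.024436735139561214))
t 8.42 now [ 0.4407 -0.3258  0.1117] [-3.14  -0.004 -0.785] turn [-0.12 -0.23  0.01] shift [-0.1619 -0.1638  0.0014]
```

View pics/t3.png

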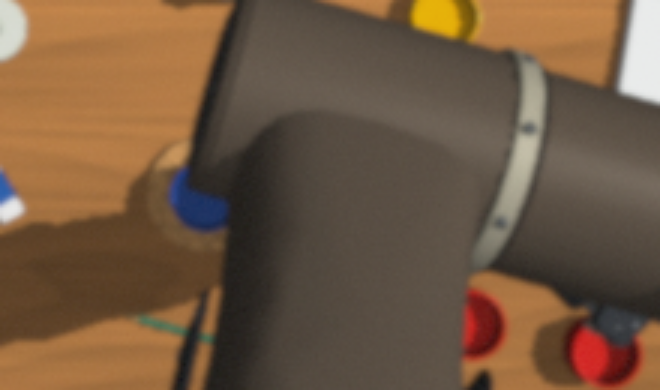

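The arm hides most of the blue dish here, leaving only an edge visible at (200,195). I'll look from the wrist beside the coaster instead.

Call:
move_arm(
  deltas=[
    [[0,0,0,-0.02,-0.017,-0.005,0.05],[0,0,0,-0.045,-0.038,-0.005,0.05],[0,0,0,-0.075,-0.064,-0.005,0.05],[0,0,0,-0.105,-0.09,-0.005,0.05],[0,0,0,-0.135,-0.116,-0.005,0.05],[0,0,0,-0.16,-0.137,-0.005,0.05],[0,0,0,-0.18,-0.154,-0.005,0.05],[0,0,0,-0.191,-0.164,-0.005,0.05],[0,0,0,-0.191,-0.164,-0.005,0.05],[0,0,0,-0.191,-0.164,-0.005,0.05],[0,0,0,-0.191,-0.164,-0.005,0.05]],
  ],
)

```text
t: 9.33
eef_pos: [0.4197, -0.0745, 0.1139]
ee_rot: [3.14, 0.001, -0.785]
force: [-0.0, 0.3, -1.4]
width: 0.0587
```

Run:
```python
from h import *
img,cast,s=cam("wrist"); cv2.imwrite("pics/w4.png",img)
plan(.442,-.0955,.07)
for n,z in (("blue",.046),("green",s["eef_pos"][2]+.021)):
    c=blob(mask(img,n),(256,170),90)
    if c is None: print(n,None); continue
    x,y,w,hh=cv2.boundingRect(c); h=cv2.convexHull(c)[:,0]; up=h[h[:,1]<y+hh*.5]
    print(n,(x,y,w,hh),circ(cast(up,z)),circ(cast(h,z)))
```

```text
t 9.38 now [ 0.4198 -0.0748  0.1139] [ 3.14e+00  1.00e-03 -7.86e-01] turn [ 0.06  0.04 -0.02] shift [ 0.0304 -0.0011  0.0439]
blue (217, 134, 75, 66) (array([ 0.44181403, -0.09569581]), np.float64(0.02847691269892278)) (array([ 0.44144324, -0.09520505]), np.float64(0.028921595773985634))
green (201, 194, 110, 52) (array([ 0.42749115, -0.08291083]), np.float64(0.023020631007647306)) (array([ 0.42589734, -0.08050636]), np.float64(0.025507406627849182))
```

View pics/w4.png

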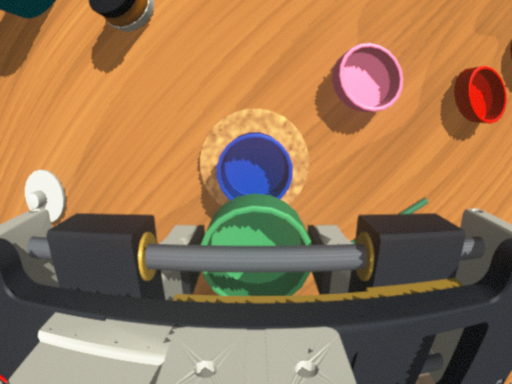

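The blue dish sits centred on the coaster, and the rim fit (0.4415, −0.0955) matches the release point. Next I'll check the green dish's offset in the grip from its far rim edge.

Run:
```python
from h import *
img,cast,s=cam("wrist")
p=cast([(256,194)],s["eef_pos"][2]+.021)[0]-s["eef_pos"][:2]
print(R.from_euler('xyz',s["ee_rot"]).inv().apply([*p,0]))
```

```text
[ 3.42446294e-02  3.77895367e-04 -2.46982180e-05]
```

Call:
move_arm(
  deltas=[
    [[0,0,0,0.015,0,0,0.05],[0,0,0,0.027,-0.001,0,0.05],[0,0,0,0.031,-0.001,0.01,0.05],[0,0,0,0.031,-0.001,0.025,0.05],[0,0,0,0.031,-0.001,0.04,0.05],[0,0,0,0.031,-0.001,0.048,0.05],[0,0,0,0.031,-0.001,0.052,0.05],[0,0,0,0.031,-0.001,0.055,0.05],[0,0,0,0.031,-0.001,0.057,0.05],[0,0,0,0.031,-0.001,0.058,0.05],[0,0,0,0.031,-0.001,0.058,0.05],[0,0,0,0.031,-0.001,0.058,0.05]],
  ],
)

```text
t: 10.43
eef_pos: [0.4432, -0.0954, 0.057]
ee_rot: [-3.141, -0.001, -0.785]
force: [1.0, 0.6, -0.0]
width: 0.0587
```

Call:
move_arm(
  deltas=[
    [[0,0,0,0,0,0.0005,0.05],[0,0,0,0,0,0.001,0.05],[0,0,0,0,0,0.0015,0.05],[0,0,0,0,0,0.002,0.05],[0,0,0,0,0,0.0025,0.05],[0,0,0,0,0,0.003,0.05],[0,0,0,0,0,0.0035,0.05],[0,0,0,0,0,0.004,0.05],[0,0,0,0,0,0.0045,0.05],[0,0,0,0,0,0.005,0.05],[0,0,0,0,0,0.005,0.05],[0,0,0,0,0,0.005,0.05]],
  ],
)

```text
t: 11.43
eef_pos: [0.4428, -0.0955, 0.0515]
ee_rot: [3.141, 0.0, -0.785]
force: [0.0, -0.1, -0.2]
width: 0.0585
```

Call:
move_arm(
  deltas=[
    [[0,0,0,0,0,0.0005,0.05],[0,0,0,0,0,0.001,0.05],[0,0,0,0,0,0.001,0.05],[0,0,0,0,0,0.001,0.05]],
  ],
)

```text
t: 11.77
eef_pos: [0.443, -0.0955, 0.051]
ee_rot: [-3.141, -0.0, -0.785]
force: [-1.1, 0.8, 5.4]
width: 0.0586
```

Call:
move_arm(
  deltas=[
    [[0,0,0,0,0,0,0.0876],[0,0,0,0,0,0,0.0876],[0,0,0,0,0,0,0.0876],[0,0,0,0,0,-0.02,0.0876],[0,0,0,0,0,-0.05,0.0876],[0,0,0,0.02,0.003,-0.08,0.0876],[0,0,0,0.06,0.009,-0.095,0.0876],[0,0,0,0.1,0.015,-0.099,0.0876],[0,0,0,0.14,0.021,-0.099,0.0876],[0,0,0,0.18,0.027,-0.099,0.0876],[0,0,0,0.22,0.033,-0.099,0.0876],[0,0,0,0.252,0.037,-0.099,0.0876]],
  ],
)

```text
t: 12.77
eef_pos: [0.5961, -0.3024, 0.149]
ee_rot: [3.141, -0.0, -0.786]
force: [0.4, 0.5, -0.3]
width: 0.0876
```

Call:
move_arm(
  deltas=[
    [[0,0,0,0,0,0,0.0876],[0,0,0,0,0,0,0.0876],[0,0,0,0,0,0,0.0876]],
  ],
)

```text
t: 13.02
eef_pos: [0.5943, -0.2997, 0.1486]
ee_rot: [3.141, 0.002, -0.786]
force: [-0.8, -0.4, -0.6]
width: 0.0876
```

Run:
```python
from h import *
img,cast,s=cam("wrist"); cv2.imwrite("pics/w5.png",img)
c=blob(mask(img,"ochre"),(256,197),90)
h=cv2.convexHull(c)[:,0]; print(cv2.boundingRect(c),circ(cast(h,.024)),cv2.minEnclosingCircle(cast(h,.024).astype(np.float32)))
plan(*circ(cast(h,.024))[0],.007)
```

```text
(227, 156, 61, 61) (array([ 0.59619094, -0.30467496]), np.float64(0.029896921618759825)) ((0.5961472392082214, -0.30481165647506714), 0.030449457466602325)
t 13.07 now [ 0.5943 -0.2993  0.1492] [ 3.141e+00  1.000e-03 -7.850e-01] turn [0.02 0.05 0.01] shift [0.0052 0.0024 0.1422]
```

View pics/w5.png

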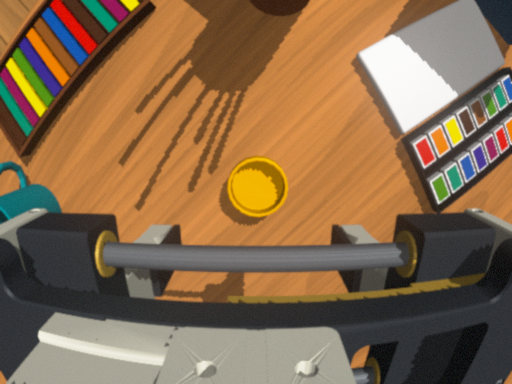

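The ochre dish is at (257,187) and clear all round; its fit is (0.596, −0.305) with r = 29.9 mm.

Call:
move_arm(
  deltas=[
    [[0,0,0,0.005,0.0025,0.03,0.0876],[0,0,0,0.005,0.0025,0.06,0.0876],[0,0,0,0.005,0.0025,0.09,0.0876],[0,0,0,0.005,0.0025,0.12,0.0876],[0,0,0,0.005,0.0025,0.135,0.0876],[0,0,0,0.005,0.0025,0.141,0.0876],[0,0,0,0.005,0.0025,0.141,0.0876],[0,0,0,0.005,0.0025,0.141,0.0876],[0,0,0,0.005,0.0025,0.141,0.05],[0,0,0,0.005,0.0025,0.141,0.05],[0,0,0,0.005,0.0025,0.141,0.05],[0,0,0,0.005,0.0025,0.141,0.05]],
  ],
  force=15,
)

```text
t: 14.07
eef_pos: [0.5972, -0.3052, 0.0096]
ee_rot: [-3.141, -0.001, -0.785]
force: [-0.0, -0.1, 0.5]
width: 0.0668
```

Call:
move_arm(
  deltas=[
    [[0,0,0,0,0,0,0.05],[0,0,0,0,0,0,0.05],[0,0,0,0,0,0,0.05]],
  ],
)

```text
t: 14.32
eef_pos: [0.5969, -0.3052, 0.0091]
ee_rot: [-3.141, -0.001, -0.785]
force: [-1.0, 1.7, 5.0]
width: 0.0588
```

Call:
move_arm(
  deltas=[
    [[0,0,0,0,0,-0.02,0.05],[0,0,0,0,0,-0.055,0.05],[0,0,0,0,0,-0.09,0.05],[0,0,0,-0.02,-0.003,-0.12,0.05],[0,0,0,-0.055,-0.007,-0.13,0.05],[0,0,0,-0.095,-0.013,-0.13,0.05],[0,0,0,-0.135,-0.018,-0.13,0.05],[0,0,0,-0.175,-0.024,-0.13,0.05],[0,0,0,-0.215,-0.029,-0.13,0.05],[0,0,0,-0.25,-0.034,-0.13,0.05],[0,0,0,-0.275,-0.037,-0.13,0.05],[0,0,0,-0.287,-0.039,-0.13,0.05]],
  ],
)

```text
t: 15.32
eef_pos: [0.4189, -0.0732, 0.1385]
ee_rot: [-3.141, 0.001, -0.784]
force: [-0.4, 0.4, 0.7]
width: 0.0586
```

Call:
move_arm(
  deltas=[
    [[0,0,0,0,0,0,0.05],[0,0,0,0,0,0,0.05],[0,0,0,0,0,0,0.05]],
  ],
)

```text
t: 15.57
eef_pos: [0.4218, -0.0747, 0.1387]
ee_rot: [-3.141, -0.0, -0.785]
force: [-0.3, 0.6, 0.9]
width: 0.0587
```

Run:
```python
from h import *
img,cast,s=cam("wrist"); cv2.imwrite("pics/w6.png",img)
plan(.442,-.0955,.084)
for n,z in (("green",.072),("ochre",s["eef_pos"][2]+.015)):
    c=blob(mask(img,n),(256,170),90)
    if c is None: print(n,None); continue
    x,y,w,hh=cv2.boundingRect(c); h=cv2.convexHull(c)[:,0]; up=h[h[:,1]<y+hh*.5]
    print(n,(x,y,w,hh),circ(cast(up,z)),circ(cast(h,z)))
    p=cast([(256,y)],z)[0]-s["eef_pos"][:2]; print(R.from_euler('xyz',s["ee_rot"]).inv().apply([*p,0])[0])
```

```text
t 15.62 now [ 0.4218 -0.0749  0.1385] [ 3.142 -0.    -0.786] turn [ 0.   -0.01 -0.01] shift [0.0288 0.0003 0.0545]
green (218, 135, 75, 65) (array([ 0.44323462, -0.09643589]), np.float64(0.027800834091384265)) (array([ 0.44256169, -0.09550092]), np.float64(0.02868652446992015))
0.05822307332935592
ochre (202, 195, 108, 51) (array([ 0.4262639 , -0.07975517]), np.float64(0.025755857633529135)) (array([ 0.42727098, -0.08069843]), np.float64(0.02487613894321242))
0.03221092496855924
```

View pics/w6.png

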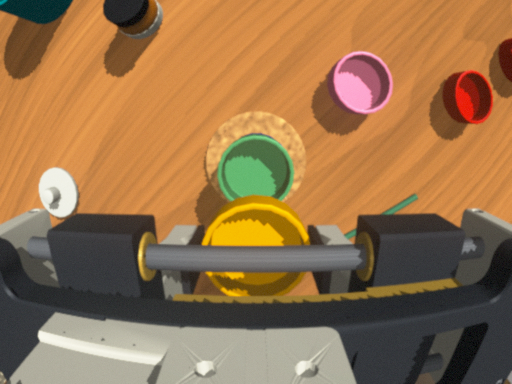

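The green dish is nested, concentric and level on the blue: its rim fit at z = 72 mm is (0.4427, −0.0957). The ochre dish is held straight.

Call:
move_arm(
  deltas=[
    [[0,0,0,0.015,0,0,0.05],[0,0,0,0.027,0,0,0.05],[0,0,0,0.03,0,0.01,0.05],[0,0,0,0.03,0,0.025,0.05],[0,0,0,0.03,0,0.04,0.05],[0,0,0,0.03,0,0.048,0.05],[0,0,0,0.03,0,0.052,0.05],[0,0,0,0.03,0,0.054,0.05],[0,0,0,0.03,0,0.055,0.05],[0,0,0,0.03,0,0.056,0.05],[0,0,0,0.03,0,0.056,0.05],[0,0,0,0.03,0,0.056,0.05]],
  ],
)

```text
t: 16.62
eef_pos: [0.4429, -0.0957, 0.0831]
ee_rot: [-3.141, -0.001, -0.785]
force: [-0.7, -0.9, -0.7]
width: 0.0586
```

Call:
move_arm(
  deltas=[
    [[0,0,0,0,0,0.0005,0.05],[0,0,0,0,0,0.001,0.05],[0,0,0,0,0,0.0015,0.05],[0,0,0,0,0,0.002,0.05],[0,0,0,0,0,0.0025,0.05],[0,0,0,0,0,0.003,0.05],[0,0,0,0,0,0.0035,0.05],[0,0,0,0,0,0.004,0.05],[0,0,0,0,0,0.0045,0.05],[0,0,0,0,0,0.005,0.05],[0,0,0,0,0,0.005,0.05],[0,0,0,0,0,0.005,0.05]],
  ],
)

```text
t: 17.62
eef_pos: [0.4425, -0.0958, 0.0775]
ee_rot: [3.141, 0.0, -0.785]
force: [0.1, -0.5, -0.7]
width: 0.0586
```

Call:
move_arm(
  deltas=[
    [[0,0,0,0,0,0.0005,0.05],[0,0,0,0,0,0.001,0.05],[0,0,0,0,0,0.0015,0.05],[0,0,0,0,0,0.0015,0.05],[0,0,0,0,0,0.0015,0.05]],
  ],
)

```text
t: 18.03
eef_pos: [0.4426, -0.0958, 0.0761]
ee_rot: [-3.141, -0.0, -0.785]
force: [-0.2, -0.2, 0.1]
width: 0.0589
```

Call:
move_arm(
  deltas=[
    [[0,0,0,0,0,0.0003,0.05],[0,0,0,0,0,0.0006,0.05],[0,0,0,0,0,0.0006,0.05],[0,0,0,0,0,0.0006,0.05]],
  ],
)

```text
t: 18.37
eef_pos: [0.4427, -0.0959, 0.076]
ee_rot: [-3.141, -0.0, -0.785]
force: [-1.4, 0.3, 6.8]
width: 0.0588
```

Call:
move_arm(
  deltas=[
    [[0,0,0,0,0,0,0.0876],[0,0,0,0,0,0,0.0876],[0,0,0,0,0,0,0.0876],[0,0,0,0,0,-0.02,0.0876],[0,0,0,0,0,-0.05,0.0876],[0,0,0,-0.003,-0.02,-0.07,0.0876],[0,0,0,-0.008,-0.055,-0.074,0.0876],[0,0,0,-0.014,-0.095,-0.074,0.0876],[0,0,0,-0.019,-0.135,-0.074,0.0876],[0,0,0,-0.025,-0.175,-0.074,0.0876],[0,0,0,-0.03,-0.21,-0.074,0.0876],[0,0,0,-0.0335,-0.234,-0.074,0.0876]],
  ],
)

```text
t: 19.37
eef_pos: [0.5859, 0.096, 0.149]
ee_rot: [-3.142, -0.0, -0.784]
force: [1.2, 0.3, 0.3]
width: 0.0879
```

Call:
move_arm(
  deltas=[
    [[0,0,0,0,0,0,0.06],[0,0,0,0,0,0,0.06],[0,0,0,0,0,0,0.06]],
  ],
)

```text
t: 19.62
eef_pos: [0.5837, 0.0931, 0.1488]
ee_rot: [3.14, 0.001, -0.785]
force: [0.2, -0.2, 0.3]
width: 0.0727
```

Run:
```python
from h import *
img,cast,s=cam("wrist"); cv2.imwrite("pics/w7.png",img)
m=cv2.inRange(cv2.cvtColor(img,cv2.COLOR_BGR2HSV),(0,0,110),(180,60,255)); m[225:]=0
c=blob(m,(256,190),90)
h=cv2.convexHull(c)[:,0]; print(cv2.boundingRect(c),cv2.contourArea(c),circ(cast(h,.010)),cv2.minEnclosingCircle(cast(h,.010).astype(np.float32)))
plan(*circ(cast(h,.010))[0],.013)
```

```text
(226, 157, 58, 57) 2509.5 (array([0.58615432, 0.09071794]), np.float64(0.029720378114066383)) ((0.5861831903457642, 0.09079775214195251), 0.03015647456049919)
t 19.67 now [0.5835 0.0928 0.1491] [ 3.141  0.    -0.786] turn [ 0.05  0.03 -0.01] shift [ 0.0034 -0.0005  0.1361]
```

View pics/w7.png

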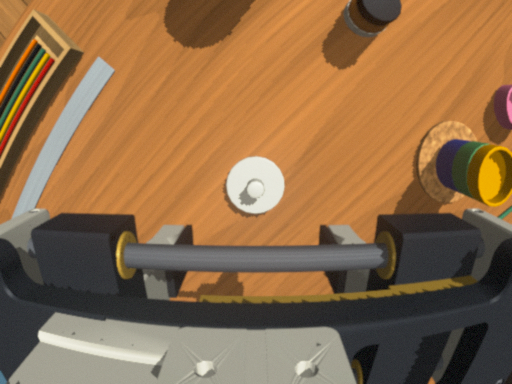

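The lid is at (256,185) with its fit at (0.586, 0.091). The three-dish stack is visible at right, straight and nested on the cork.

Call:
move_arm(
  deltas=[
    [[0,0,0,0.0035,-0.0005,0.03,0.05],[0,0,0,0.0035,-0.0005,0.06,0.05],[0,0,0,0.0035,-0.0005,0.09,0.05],[0,0,0,0.0035,-0.0005,0.115,0.05],[0,0,0,0.0035,-0.0005,0.13,0.05],[0,0,0,0.0035,-0.0005,0.135,0.05],[0,0,0,0.0035,-0.0005,0.1365,0.05],[0,0,0,0.0035,-0.0005,0.1365,0.05],[0,0,0,0.0035,-0.0005,0.1365,0.05],[0,0,0,0.0035,-0.0005,0.1365,0.05]],
  ],
)

```text
t: 20.5
eef_pos: [0.5879, 0.0915, 0.0145]
ee_rot: [-3.139, -0.001, -0.785]
force: [-0.3, 0.1, -0.3]
width: 0.0498
```

Call:
move_arm(
  deltas=[
    [[0,0,0,0,0,0,0.01],[0,0,0,0,0,0,0.01],[0,0,0,0,0,0,0.01],[0,0,0,0,0,0,0.01],[0,0,0,0,0,0,0.01],[0,0,0,0,0,0,0.01],[0,0,0,0,0,0,0.01]],
  ],
  force=15,
)

```text
t: 21.08
eef_pos: [0.5871, 0.0913, 0.013]
ee_rot: [3.141, 0.0, -0.785]
force: [0.4, 0.4, 0.8]
width: 0.0174
```

Call:
move_arm(
  deltas=[
    [[0,0,0,0,0,-0.02,0.01],[0,0,0,0,0,-0.05,0.01],[0,0,0,0,0,-0.09,0.01],[0,0,0,0,0.01,-0.125,0.01],[0,0,0,0,0.035,-0.145,0.01],[0,0,0,0,0.07,-0.147,0.01],[0,0,0,0,0.105,-0.147,0.01],[0,0,0,0,0.14,-0.147,0.01],[0,0,0,0,0.175,-0.147,0.01],[0,0,0,0,0.205,-0.147,0.01],[0,0,0,0,0.225,-0.147,0.01],[0,0,0,0,0.234,-0.147,0.01]],
  ],
)

```text
t: 22.08
eef_pos: [0.4195, -0.0757, 0.16]
ee_rot: [-3.142, 0.0, -0.786]
force: [0.0, 0.9, -0.0]
width: 0.0175
```

Call:
move_arm(
  deltas=[
    [[0,0,0,0,0,0,0.01],[0,0,0,0,0,0,0.01],[0,0,0,0,0,0,0.01]],
  ],
)

```text
t: 22.33
eef_pos: [0.4227, -0.0738, 0.1601]
ee_rot: [-3.141, -0.0, -0.785]
force: [-0.0, 0.1, 0.4]
width: 0.0175
```

Run:
```python
from h import *
img,cast,s=cam("wrist"); cv2.imwrite("pics/w8.png",img)
plan(.4425,-.0957,.107); print(s["width"])
n,z="ochre",.091
c=blob(mask(img,n),(256,170),90)
x,y,w,hh=cv2.boundingRect(c); h=cv2.convexHull(c)[:,0]; up=h[h[:,1]<y+hh*.5]
print(n,(x,y,w,hh),circ(cast(up,z)),circ(cast(h,z)))
```

```text
t 22.38 now [ 0.4227 -0.0737  0.16  ] [-3.142 -0.    -0.785] turn [-0.   -0.01  0.05] shift [0.0296 0.0016 0.053 ]
0.01745359396207957
ochre (220, 135, 76, 64) (array([ 0.4418038 , -0.09580424]), np.float64(0.029316849305496405)) (array([ 0.44157232, -0.09559537]), np.float64(0.029558000532839128))
```

View pics/w8.png

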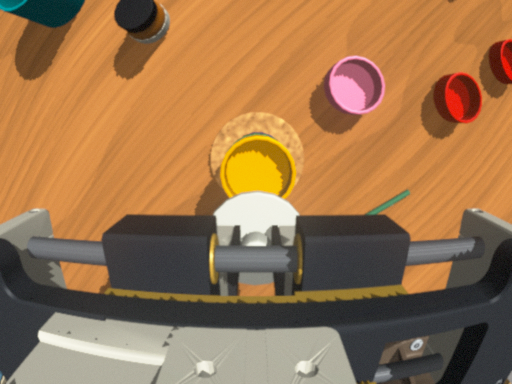

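The ochre dish is nested and concentric, with its rim fit at (0.4417, −0.0957). The lid is held by its knob, with the disc edge at (256,193). I'll quickly check the disc's offset and tilt.

Run:
```python
from h import *
img,cast,s=cam("wrist")
m=cv2.inRange(cv2.cvtColor(img,cv2.COLOR_BGR2HSV),(0,0,110),(180,60,255)); m[214:]=0; m[:185]=0; m[:,:200]=0; m[:,315:]=0
c=blob(m,(256,205),40)[:,0]; c=c[c[:,1]<213]
top=np.array([c[c[:,0]==u][:,1].min() for u in range(c[:,0].min(),c[:,0].max()+1)])
e=np.c_[np.arange(c[:,0].min(),c[:,0].max()+1),top]
p=cast(e,s["eef_pos"][2]-.002); q=R.from_euler('xyz',s["ee_rot"]).inv().apply(np.c_[p-s["eef_pos"][:2],np.zeros(len(p))])
print(top.min(),circ(q[:,:2]),q[:,0].max())
```

```text
192 (array([7.61709281e-05, 3.23297738e-04]), np.float64(0.02964021881597498)) 0.029653058835293025
```

Call:
move_arm(
  deltas=[
    [[0,0,0,0.015,0.001,0,0.01],[0,0,0,0.027,0.002,0,0.01],[0,0,0,0.029,0.002,0.01,0.01],[0,0,0,0.029,0.002,0.025,0.01],[0,0,0,0.029,0.002,0.038,0.01],[0,0,0,0.029,0.002,0.046,0.01],[0,0,0,0.029,0.002,0.05,0.01],[0,0,0,0.029,0.002,0.052,0.01],[0,0,0,0.029,0.002,0.053,0.01],[0,0,0,0.029,0.002,0.053,0.01],[0,0,0,0.029,0.002,0.053,0.01],[0,0,0,0.029,0.002,0.053,0.01]],
  ],
)

```text
t: 23.43
eef_pos: [0.4411, -0.0961, 0.1075]
ee_rot: [-3.141, -0.001, -0.785]
force: [0.2, 0.1, -0.3]
width: 0.0176
```

Call:
move_arm(
  deltas=[
    [[0,0,0,0,0,0.0007,0.01],[0,0,0,0,0,0.0014,0.01],[0,0,0,0,0,0.0021,0.01],[0,0,0,0,0,0.0028,0.01],[0,0,0,0,0,0.0035,0.01],[0,0,0,0,0,0.0042,0.01],[0,0,0,0,0,0.0049,0.01],[0,0,0,0,0,0.0056,0.01],[0,0,0,0,0,0.0063,0.01],[0,0,0,0,0,0.007,0.01],[0,0,0,0,0,0.007,0.01],[0,0,0,0,0,0.007,0.01]],
  ],
)

```text
t: 24.43
eef_pos: [0.4407, -0.0962, 0.0999]
ee_rot: [3.142, 0.0, -0.785]
force: [0.5, -0.3, -0.6]
width: 0.0173
```

Call:
move_arm(
  deltas=[
    [[0,0,0,0,0,0.0003,0.01],[0,0,0,0,0,0.0006,0.01],[0,0,0,0,0,0.0009,0.01],[0,0,0,0,0,0.0012,0.01],[0,0,0,0,0,0.0012,0.01],[0,0,0,0,0,0.0012,0.01]],
  ],
)

```text
t: 24.93
eef_pos: [0.4408, -0.0962, 0.0989]
ee_rot: [-3.142, -0.0, -0.785]
force: [-0.4, -0.5, 2.8]
width: 0.0173
```

Touched down at the predicted height. Next: release, rise and back off.

Call:
move_arm(
  deltas=[
    [[0,0,0,0,0,0,0.06],[0,0,0,0,0,0,0.06],[0,0,0,0,0,0,0.06],[0,0,0,0,0,0,0.06],[0,0,0,0,0,-0.02,0.06],[0,0,0,0,0,-0.05,0.06],[0,0,0,0,-0.02,-0.07,0.06],[0,0,0,0,-0.055,-0.08,0.06],[0,0,0,0,-0.095,-0.08,0.06],[0,0,0,0,-0.13,-0.08,0.06],[0,0,0,0,-0.155,-0.08,0.06],[0,0,0,0,-0.17,-0.08,0.06]],
  ],
)

```text
t: 25.93
eef_pos: [0.5627, 0.026, 0.1784]
ee_rot: [-3.142, -0.0, -0.784]
force: [0.2, 0.6, -0.4]
width: 0.0602
```

Call:
move_arm(
  deltas=[
    [[0,0,0,0,-0.02,0,0.06],[0,0,0,0,-0.05,0,0.06],[0,0,0,0,-0.07,0,0.06],[0,0,0,0,-0.07,0,0.06],[0,0,0,0,-0.07,0,0.06]],
  ],
)

```text
t: 26.35
eef_pos: [0.6103, 0.0738, 0.1779]
ee_rot: [3.14, 0.001, -0.785]
force: [-0.9, -0.0, -0.2]
width: 0.0601
```

Run:
```python
from h import *
a,_,_=cam("scene"); b,_,s=cam("wrist"); t,_,_=cam("top"); print(s["t"],s["eef_pos"])
A=cv2.resize(a[90:260,180:340],(480,510),interpolation=cv2.INTER_CUBIC); B=cv2.resize(t[140:310,210:310],(300,510))
cv2.imwrite("pics/f1.png",np.hstack([A,B])); cv2.imwrite("pics/f2.png",b)
```

```text
26.4 [0.60980644 0.07331913 0.17809659]
```

View pics/f1.png

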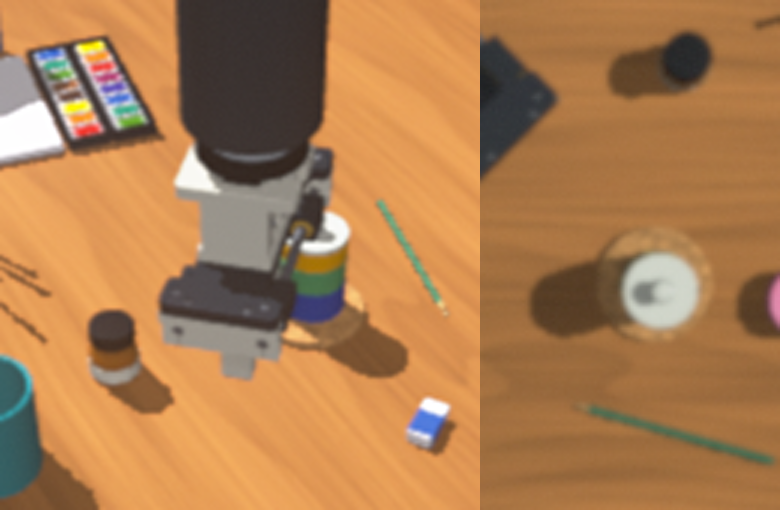

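View pics/f2.png

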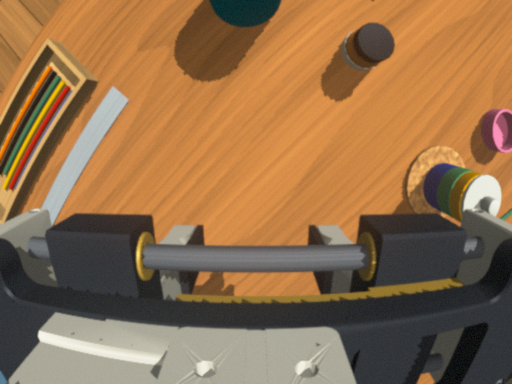

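The final views show the stack straight and in order (blue, green, ochre, lid, knob up) and centred on the cork. The gripper is well clear and the bystanders have not moved.

```bash
python3 -c "
from station import arm
print(arm.job_done())"
```

```text
the job is handed in; nothing more can be done
None
```

The dishes are stacked on the cork coaster in the order asked: blue, green, ochre, then the white lid with its knob up. I handed the job in at about 26 s of the 106 s allowed.

- **Seating:** Each piece touched down within about 0.5 mm of the height expected for fully home. The force at contact was 3–11 N.
- **Centring:** The three dishes' rims were within 2 mm of each other and of the coaster centre in the wrist views. The coaster centre measured (0.4425, −0.095). I checked the lid by its touchdown height and by eye only.
- **Final look:** The stack is straight and the gripper is well clear. The jar, eraser and mug, and the pink dish at the edge of the frame, stood where they were. The tape roll and the red dishes were out of that last view, but the arm never came near the tape or touched the reds.
- **Disagreements:** The first top view put the coaster about 10 mm off because its colour mask picked up wood grain, and the green dish about 7 mm off because its outline was incomplete. I used the cleaner wrist fits for both. One later top view of the blue dish was blocked by the arm, so I checked it from the wrist instead.
- **Picture budget:** I viewed 13 of the 14 pictures.

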